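Close the casting mould and hold the stud hanger over its gate

TASK

Get the mould ready for casting: swing the hinged lid of the wooden-cased plaster mould down, gently, until it is fully shut, then take the T-shaped plywood hanger off the cup and carry it clear over the tops of the plaster models in between, without disturbing them or tipping the cup over. Bring it over the lid upright, its bar in line with the two grooved rests and its steel stud hanging down into the middle of the round pouring gate, and stop about a finger's width (15 mm) above the rests, touching no part of the mould, so that I can pour under it. Finish like that, still holding the hanger quite still; do not set it down.

Things in the scene. Friction and masses are not known exactly. Their poses are not given: they have to be found in the camera images.
- mould: Plaster mould in a wooden case, fixed: base 150 (own x) by 180 (own y) by 50 mm high, a 64 mm round hollow in its plaster face. Origin: centre of the underside; own z up. The lid's hinge runs along own y at the +x side; the shut lid's free edge is on the -x side, which faces roughly to the robot's right, towards the cup.
- lid (a joint): Lid angle, rad: 0 fully shut, 1.57 upright, 1.8 its stop, leaning back. Starts at 1.3 to 1.7. The hinge is stiff (friction 0.45 N m; lid 0.45 kg), so the lid stays where it is left: push it over and down with a few newtons on its outer face near the free edge, until it lies on the base.
- hinge (a point): Middle of the hinge line, 50 mm above the bench, 75 mm from the mould's centre along its +x; axes as the mould's.
- lid_edge (a point): Middle of the lid's free edge, on its outer face (on top when shut). Lid: 150 mm from hinge to free edge, 180 along the hinge, 30 thick; shut, it covers z = 50 to 80 mm. A lip 64 mm long, 10 thick juts 13 mm beyond this edge. Axes turn with the lid: x from edge to hinge, y along the hinge, z out of the outer face, which is bare for 57 mm from here to the gate.
- gate (a point): On the axis of the pouring gate (36 mm round hole through the lid's middle), level with the groove floors of the two rests, 12 mm off the lid's plaster face; 90 mm above the bench when shut. Axes turn with the lid: y along the line of rests, z out of the outer face. Rests: wooden blocks 62 mm either side of the gate along y, 26 mm long; groove 26 mm wide, cheeks 6 mm high.
- hanger: Loose inverted T of 18 mm plywood, about 0.13 kg. Origin: centre of the bar's underside; z up. Bar 140 mm along own y, 14 high. Upright tab in the middle, 36 mm along y, 18 thick along x, top 56 mm above the origin: grasp it, closing along x. Steel stud, 10 mm in diameter, hangs 45 mm below, nut 17 mm wide in its first 7 mm. Lies across the cup's rim, origin 88 mm up. Ends alike.
- stud_tip (a point): Lower end of the stud, 45 mm below the hanger's origin.
- cup: Pale used plastic cup, 73 mm across the rim, 88 mm high, 0.3 kg with set plaster in its bottom, loose on the bench. Origin: centre of the underside.
- model_low: Loose plaster model of tall narrow blocks on a plate, 80 mm (own x) by 130 mm (own y), 119 mm high. Origin: centre of the underside. It stands between cup and mould; leave it alone.
- model_wide: Loose plaster model of slabs on a plate, 126 mm (own x) by 156 mm (own y), 136 mm high. Origin: centre of the underside. It stands in the same row between cup and mould; leave it alone.

How it is judged:
By the outcome, as a careful person would: the job done as asked, in the order asked, and still so for the second after the job is handed in, while the arm keeps its last pose, push and grip.
It also fails if it takes over 61 s, if anything falls off the work surface, if the arm or the gripper's body presses on something with over 40 N, if the wrist force passes 120 N, or if a joint passes its speed limit or range.

ROBOT

A 6-joint arm with a two-finger parallel gripper is mounted at the origin on the work surface; the furniture and walls round the work are solid. World frame = base frame: x ahead of the robot, y to its left, z up, the work surface at z = 0. Lengths are in m, angles in rad, forces in N, time in s.
With the tool pointing down it reaches from about 0.425 to 0.95 m from the base axis. Payload 14.7 kg.
Tool frame: the origin (TCP) lies at the very end of the fingers, on their centre line; the grasp point (between the pads) lies 19 mm behind it; z points along the fingers, y is the line along which they close (so a half turn about z gives the same grasp; the last joint's range is limited). The gripper opens to 85 mm and grips with 20 to 120 N. Pads are 22 mm wide; open, the fingers measure 114 mm over their backs; the gripper's body (76 mm by 85 mm) begins 54 mm behind the grasp point. The pads swing forward as they close: fully open they stand 13 mm farther back than shut.
Start: joints at [1.237, 0.48, 1.596, -0, 1.065, -0.047], TCP at [0.184, 0.623, 0.231] pointing down, gripper open.
Joint ranges: [-2.75, 2.75], [-0.82, 2.05], [0.23, 2.67], [-1.56, 4.7], [0.09, 2.69], [-2.92, 2.92]. Speed limits (rad/s): [1.89, 1.89, 2.39, 3.01, 3.01, 3.01].

INTERFACE

Orientations are given as a unit quaternion [x, y, z, w].
In Python, from plant import r, vision, ticket gives the robot as it stands (r), with the cameras (vision) and the job (ticket).
- The arm moves only by the tool move_tool, called as a command line: name --argument value ..., lists and objects as JSON in quotes. Schema: {"type":"object","properties":{"increments":{"type":"object","properties":{"jaw":{"type":"array","items":{"type":"number"},"minItems":1,"maxItems":10},"tx":{"type":"array","items":{"type":"number"},"minItems":1,"maxItems":10},"ty":{"type":"array","items":{"type":"number"},"minItems":1,"maxItems":10},"tz":{"type":"array","items":{"type":"number"},"minItems":1,"maxItems":10},"rx":{"type":"array","items":{"type":"number"},"minItems":1,"maxItems":10},"ry":{"type":"array","items":{"type":"number"},"minItems":1,"maxItems":10},"rz":{"type":"array","items":{"type":"number"},"minItems":1,"maxItems":10}},"additionalProperties":false,"required":["jaw","tx","ty","tz","rx","ry","rz"]},"squeeze":{"type":"number"},"only":{"type":"string"},"quiet":{"type":"boolean"},"lines":{"type":"string"}},"required":["increments"],"additionalProperties":false}. increments is an object with one list for each field, all of the same length, 1 to 10, a row being the entries at one place: jaw (the finger opening in m), tx, ty, tz (the shift in mm), rx, ry, rz (a rotation vector in units of 0.05 rad); each row is the pose to reach, as a shift and turn from the pose commanded when the call began, along the tool's axes at that moment; what a row does not reach only later rows make up. A row lasts 1/8 s, in which the tool goes at most 0.0625 m and 0.188 rad, less where a joint would pass 70% of its speed; a pose out of reach is approached as far as the arm can. The fingers move at their own pace and stop on an object; squeeze is the grip in N (left out, the last holds). Time passes only in rows, so rows that do not move let the fingers close. The tool returns the time, the measured TCP pose, the force, the opening and the grip force at its end. only (a regular expression) keeps the lines of the reply that match it, lines (a string "A,B") keeps lines A to B, and quiet returns only ok. Input that does not fit is refused with a message, and nothing moves.
- r.read_state(): the state, without advancing time (a new reading comes with each control period).
- vision.snapshot(name): name is "scene" or "top"; returns a dict with "image" (420x560x3 uint8, red, green, blue), "fx", "fy", "cx", "cy" (pixels), "dist_coeffs" ([k1, k2, p1, p2, k3] as OpenCV has them; the pictures are not rectified), "extrinsics" (4x4, takes a point from camera to world coordinates). Camera axes: x right, y down, z forward; pixel columns grow to the right and rows downward; lengths in m; the calibration is good to about 2 mm. A picture is of the moment at which its call begins. There is no depth.
- ticket.hand_in(): hands the job in; it is judged then, once.
The state is a dict: "time": time; "joint_pos": joint angles; "joint_velocities": joint speeds; "tau": joint torques, N m; "eef_pos": TCP position; "tool_rot": TCP orientation; "force": force on the tool from outside, world axes, zero at the start; "ft_torque": the same for the moment, N m; "opening": finger opening in m; "finger_force": force on a finger pad.
Only numpy, scipy, OpenCV 4.12 (cv2) and the standard library are available. Lean on these libraries where they do the work, as an engineer would, in place of code of your own. Each camera call takes 0.05 s, during which the arm holds its last target. There are 200 camera calls.

## Working session

There is one attempt and no reset: what is moved stays moved. The work goes in short steps, Python scripts to look and compute and a tool call to move; the robot and the scene stay as the last step left them, time stands still between calls to the robot, and variables do not carry over. Pictures are saved under pics/ and viewed, at most 10 in all, crops included, and the job is handed in when it is done.

```bash
ls; mkdir -p pics; python3 - <<'E'
from plant import r, vision, ticket
import cv2,numpy as np,json
for n in("scene","top"):
    s=vision.snapshot(n); cv2.imwrite(f"pics/{n}0.png",cv2.cvtColor(s["image"],cv2.COLOR_RGB2BGR))
    print(n,s["fx"],s["fy"],s["cx"],s["cy"],s["dist_coeffs"]);print(np.round(s["extrinsics"],4))
st=r.read_state();print(st)
E
```

```text
pics
plant.py
scene 395.2537852828332 395.2537852828332 283.5025017074558 204.45119590035821 [-0.07853322  0.          0.          0.          0.        ]
[[-0.5578  0.3254 -0.7635  1.2002]
 [ 0.8297  0.2404 -0.5037  0.3935]
 [ 0.0197 -0.9145 -0.4041  0.4354]
 [ 0.      0.      0.      1.    ]]
top 419.3048536970917 419.3048536970917 277.8629421317237 217.68426469658678 [-0.11967584  0.          0.          0.          0.        ]
[[ 0.0134 -0.998   0.0619  0.4806]
 [-0.9997 -0.0145 -0.0176 -0.0323]
 [ 0.0184 -0.0616 -0.9979  1.0512]
 [ 0.      0.      0.      1.    ]]
{'time': 0.1, 'joint_pos': array([ 1.23741843e+00,  4.80744785e-01,  1.59682880e+00, -3.91953850e-05,
        1.06509573e+00, -4.66000865e-02]), 'joint_velocities': array([-0.00218583, -0.00090615, -0.00059966,  0.00026455, -0.00012881,
       -0.00154344]), 'tau': array([ 2.54745140e-05, -9.52255726e+01, -4.31036425e+01,  1.37387863e-05,
        5.34363920e-03,  2.37407257e-06]), 'eef_pos': array([0.18372949, 0.62309932, 0.23074567]), 'tool_rot': array([ 1.42888630e-01,  9.89738627e-01, -5.31881858e-04, -8.48316649e-05]), 'force': array([-0.38600015,  0.40469788,  0.10354008]), 'ft_torque': array([ 0.03895641, -0.03674336, -0.03685601]), 'finger_force': 0.0, 'opening': 0.08537982173536882}
```

View pics/scene0.png

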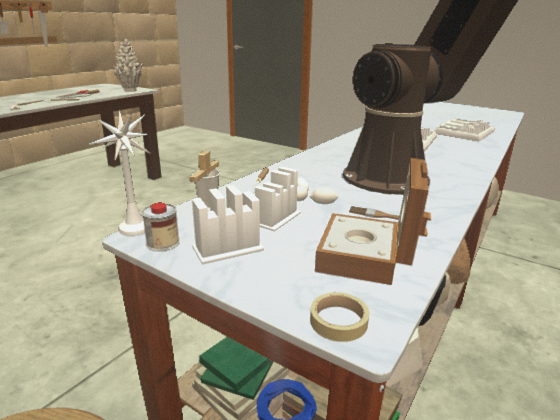

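View pics/top0.png

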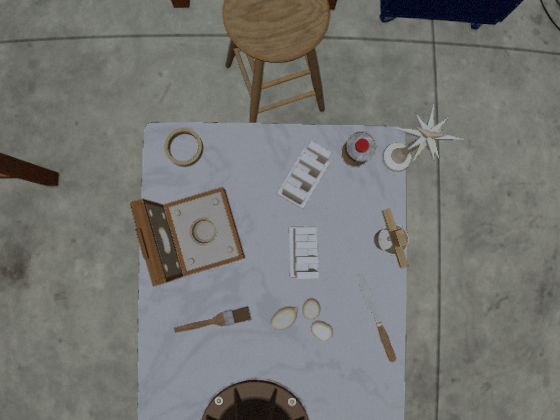

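The scene view shows the mould at about (360,245) with its lid upright at (415,210), and the cup with the hanger at (206,175). The models stand between them. In the top view the mould hollow is at (204,230), the hanger around (394,238), model_low at (304,252) and model_wide at (305,175).

```bash
cat > h.py <<'E'
import cv2,numpy as np
from scipy.spatial.transform import Rotation as R
def ray(s,uv):
    K=np.array([[s["fx"],0,s["cx"]],[0,s["fy"],s["cy"]],[0,0,1]])
    n=cv2.undistortPoints(np.array([[uv]],float),K,np.array(s["dist_coeffs"],float))[0,0]
    E=np.array(s["extrinsics"]);d=E[:3,:3]@[n[0],n[1],1];return E[:3,3],d/np.linalg.norm(d)
def plane(s,uv,z):
    o,d=ray(s,uv);return o+d*(z-o[2])/d[2]
def tri(*obs):
    A=np.zeros((3,3));b=np.zeros(3);L=[]
    for s,uv in obs:
        o,d=ray(s,uv);P=np.eye(3)-np.outer(d,d);A+=P;b+=P@o;L.append((o,P))
    x=np.linalg.solve(A,b);return x,[round(float(np.linalg.norm(P@(x-o)))*1e3,1) for o,P in L]
def proj(s,p):
    E=np.linalg.inv(np.array(s["extrinsics"]));K=np.array([[s["fx"],0,s["cx"]],[0,s["fy"],s["cy"]],[0,0,1]])
    return cv2.projectPoints(np.atleast_2d(np.array(p,float)),cv2.Rodrigues(E[:3,:3])[0],E[:3,3],K,np.array(s["dist_coeffs"],float))[0][:,0]
def crop(s,x0,y0,x1,y1,k):
    im=cv2.cvtColor(s["image"],cv2.COLOR_RGB2BGR)[y0:y1,x0:x1];im=cv2.resize(im,None,fx=k,fy=k,interpolation=cv2.INTER_CUBIC)
    for i in range(x0-x0%10+10,x1,10):
        cv2.line(im,((i-x0)*k,0),((i-x0)*k,6),(0,0,255),1);cv2.putText(im,str(i),((i-x0)*k,16),0,.35,(0,0,255),1)
    for i in range(y0-y0%10+10,y1,10):
        cv2.line(im,(0,(i-y0)*k),(6,(i-y0)*k),(0,0,255),1);cv2.putText(im,str(i),(8,(i-y0)*k+4),0,.35,(0,0,255),1)
    return im
def stack(a,b):
    h=max(a.shape[0],b.shape[0]);p=lambda i:cv2.copyMakeBorder(i,0,h-i.shape[0],0,4,cv2.BORDER_CONSTANT);return np.hstack([p(a),p(b)])
E
python3 - <<'E'
from plant import r, vision, ticket
from h import *
import pickle
t=vision.snapshot("top");s=vision.snapshot("scene");pickle.dump((t,s),open("snap.pkl","wb"))
cv2.imwrite("pics/ta.png",stack(crop(t,128,183,250,288,4),crop(t,370,200,414,272,7)))
cv2.imwrite("pics/sa.png",stack(crop(s,313,155,435,280,4),crop(s,183,145,225,215,7)))
E
```

```text
(no output)
```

View pics/ta.png

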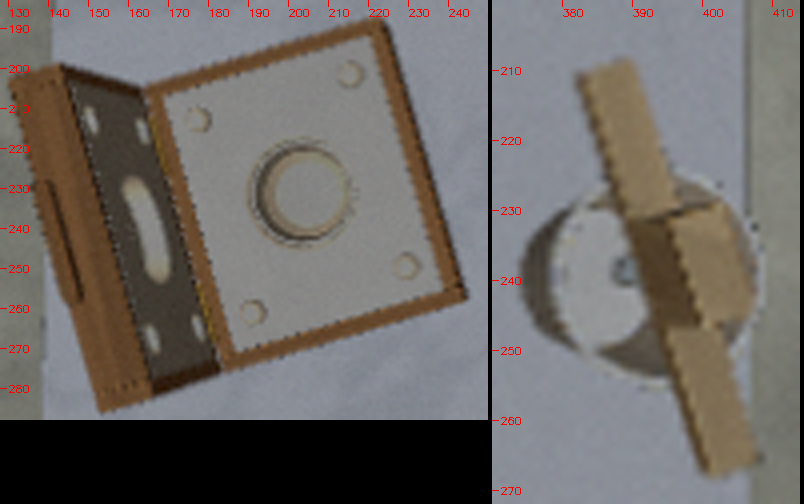

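View pics/sa.png

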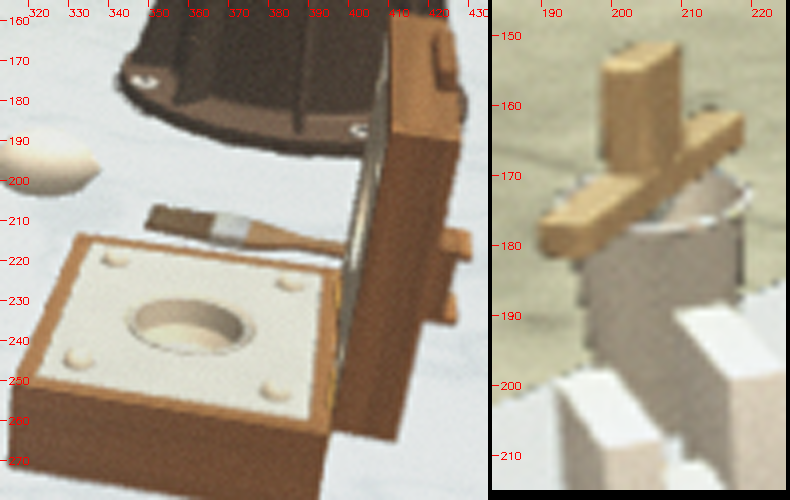

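The top crop gives the base top corners at (223,188), (244,257), (184,275) and (165,205). The lid's free-edge strip runs (130,202)–(143,198) to (153,285)–(166,281), and the tab top is around (401,237). The scene crop gives the base corners at (317,250), (334,213), (395,263) and (398,222), and the tab top at (199,154)–(210,151).

```bash
cat > fit.py <<'E'
import pickle
from h import *
from scipy.optimize import least_squares as LS
t,s=pickle.load(open("snap.pkl","rb"))
mp={t:0} if 0 else None
def lidpt(a,sl,y,n): return [.075-sl*np.cos(a)+n*np.sin(a),y,.05+sl*np.sin(a)+n*np.cos(a)]
def world(p,x,y,yaw,z=0): return R.from_euler('z',yaw).apply(p)+[x,y,z]
# base top corners
C=[[-.075,-.09,.05],[-.075,.09,.05],[.075,.09,.05],[.075,-.09,.05]]
bt=[(223,188),(244.5,257.2),(184.2,275.5),(164.7,205)];bs=[(317.4,250.2),(334,213.5),(398.5,222.3),(394.8,262.8)]
L=[(t,(142.6,198.4),(-.09,0)),(t,(165.6,281.4),(.09,0)),(t,(129.6,202.1),(-.09,.03)),(t,(152.6,285.1),(.09,.03)),(s,(410.6,187.6),(-.09,0)),(s,(427.1,189.6),(-.09,.03))]
def f(q):
    x,y,w,a,z=q;e=[]
    P=world(np.array(C),x,y,w,z);e+=list((proj(t,P)-bt).ravel())+list((proj(s,P)-bs).ravel())
    for c,uv,(yy,n) in L:
        e+=list((proj(c,world(np.array(lidpt(a,.15,yy,n)),x,y,w,z))[0]-np.array(uv)))
    return np.array(e)+.3
m=LS(f,[.5,.2,1.5,1.5,0],loss='soft_l1');print("mould x y yaw lid z0",np.round(m.x,4),np.round(f(m.x),1))
H=[(t,(395.1,231.4),(-1,-1)),(t,(403.7,229.3),(1,-1)),(t,(407.6,242.9),(1,1)),(t,(399.7,246.4),(-1,1)),(s,(198.9,154.3),0),(s,(202,151),0)]
TT=[[-.009,.018,.056],[-.009,-.018,.056],[.009,-.018,.056],[.009,.018,.056]]
B=[[-.009,.07,.014],[.009,.07,.014],[-.009,-.07,.014],[.009,-.07,.014]]
# yaw ~0.2 in world: y axis ~ world x
ot=[(395.1,231.4),(403.7,229.3),(407.6,242.9),(399.7,246.4)]; os_=[(198.9,154.3),(202,151),(209.9,151.4),(207,155.3)]
ob=[(383,210.3),(390,208.6),(401.1,268.3),(407.9,265.7)]
def g(q):
    x,y,w,z=q
    # own y -> world +x (yaw ~ -pi/2): own x -> world -y
    P=world(np.array(TT),x,y,w,z);Q=world(np.array(B),x,y,w,z)
    # own x=-9 -> +y world(left in top); own y+ -> far
    top=proj(t,P)-np.array([ot[0],ot[3],ot[2],ot[1]]); bar=proj(t,Q)-np.array(ob)
    sc=proj(s,P).mean(0)-np.mean(os_,0)
    return np.r_[top.ravel(),bar.ravel(),3*sc]+.3
m2=LS(g,[.5,-.3,-1.4,.088],loss='soft_l1');print("hanger x y yaw z",np.round(m2.x,4),np.round(g(m2.x),1))
print('tab tri',tri((t,np.mean(ot,0)-.3),(s,np.mean(os_,0)-.3)))
E
python3 fit.py
```

```text
mould x y yaw lid z0 [5.0830e-01 1.2840e-01 1.8703e+00 1.6002e+00 4.0000e-04] [ 0.1 -1.5 -0.6  1.5 -0.6  0.8 -1.3 -0.9 -2.   0.1 -1.7 -0.6 -0.1 -0.2
  0.4  0.6  0.4 -0.6  0.7  1.2 -0.2 -0.1 -0.1  1.5 -0.7 -0.1  1.1  0.6]
hanger x y yaw z [ 0.4968 -0.3194 -1.2611  0.0871] [-0.2 -0.   0.1  0.6 -0.3  1.7 -1.2 -0.3 -0.3  0.   0.  -0.5 -0.2  0.3
  0.2  0.5 -1.  -0.1]
tab tri (array([ 0.49732034, -0.31943479,  0.14379736]), [0.8, 0.8])
```

Units first: shifts go in mm and turns go in units of 0.05 rad. So -0.365 m is -365, -0.328 m is -328, -0.3 rad is -6.

move_tool --increments '{"jaw": [0,0,0,0,0,0,0,0,0,0],"tx": [-36,-73,-110,-146,-182,-219,-255,-292,-328,-365],"ty": [-25,-51,-76,-102,-127,-152,-178,-203,-229,-254],"tz": [5,11,17,22,28,34,39,45,50,53],"rx": [0,0,0,0,0,0,0,0,0,0],"ry": [0,0,0,0,0,0,0,0,0,0],"rz": [-1.2,-2.4,-3.6,-4.8,-6,-7.2,-8.4,-9.6,-10.8,-11.72]}' --squeeze 20

```text
time: 1.45
eef_pos: [0.4627, 0.2753, 0.178]
tool_rot: [-0.15, 0.989, -0.0, -0.0]
force: [0.3, -0.3, 0.4]
opening: -0.0001
finger_force: 0.0
```

```bash
cat > own.py <<'E'
from plant import r, vision, ticket
from h import *
import sys
M=eval(sys.argv[1]) if len(sys.argv)>1 else (.5083,.1284,1.8703)
st=r.read_state();p=st["eef_pos"];q=R.from_euler('z',-M[2]).apply(p-[M[0],M[1],0]);T=R.from_quat(st["tool_rot"]).as_matrix()
print("t",round(st["time"],2),"own",np.round(q,4),"tool y angle",round(float(np.arctan2(T[1,1],T[0,1])),4),"toolz",np.round(T[:,2],3),"F",np.round(st["force"],1),"j",np.round(st["joint_pos"],2),"op",round(st["opening"],4))
E
python3 own.py
python3 -c "
import numpy as np
for a in np.r_[1.6:-.01:-.16,-.03,]: print(round(a,2),np.round(.075-.13*np.cos(a)+.03*np.sin(a)+.0145,4),np.round(.05+.13*np.sin(a)+.03*np.cos(a),4))"
```

```text
t 1.45 own [0.1538 0.0002 0.178 ] tool y angle 1.8717 toolz [-0. -0. -1.] F [ 0.3 -0.3  0.4] j [ 0.48  0.39  1.91  0.    0.84 -1.39] op -0.0001
1.6 0.1233 0.1791
1.44 0.1023 0.1828
1.28 0.081 0.1831
1.12 0.0599 0.1801
0.96 0.0395 0.1737
0.8 0.0204 0.1642
0.64 0.0031 0.1517
0.48 -0.012 0.1366
0.32 -0.0245 0.1194
0.16 -0.0341 0.1003
0.0 -0.0405 0.08
-0.03 -0.0413 0.0761
```

To row units: -0.114 m is -114, -0.004 m is -4.

move_tool --increments '{"jaw": [0,0,0,0,0,0,0,0,0,0],"tx": [0,0,0,0,0,0,0,0,0,0],"ty": [-15,-30,-41,-52,-63,-73,-84,-94,-104,-114],"tz": [-1,-1,-3,-5,-5,-5,-4,-2,1,4],"rx": [0,0,0,0,0,0,0,0,0,0],"ry": [0,0,0,0,0,0,0,0,0,0],"rz": [0,0,0,0,0,0,0,0,0,0]}'

```text
time: 2.7
eef_pos: [0.496, 0.167, 0.174]
tool_rot: [-0.149, 0.989, -0.0, 0.0]
force: [1.0, 2.5, 0.3]
opening: -0.0002
finger_force: 1.3
```

```bash
python3 own.py
```

```text
t 2.7 own [0.0405 0.0004 0.174 ] tool y angle 1.87 toolz [ 0. -0. -1.] F [1.  2.5 0.3] j [ 0.27  0.38  1.94 -0.    0.82 -1.6 ] op -0.0002
```

move_tool --increments '{"jaw": [0,0,0,0,0,0,0,0,0,0],"tx": [0,0,0,0,0,0,0,0,0,0],"ty": [-10,-19,-28,-36,-44,-51.5,-58,-64,-69,-73.5],"tz": [4,9.5,15.5,22,29,37,45,54,64,73],"rx": [0,0,0,0,0,0,0,0,0,0],"ry": [0,0,0,0,0,0,0,0,0,0],"rz": [0,0,0,0,0,0,0,0,0,0]}'

```text
time: 3.95
eef_pos: [0.5174, 0.0971, 0.1005]
tool_rot: [-0.149, 0.989, -0.0, -0.0]
force: [2.0, 0.4, 1.9]
opening: 0.0001
finger_force: 0.8
```

```bash
python3 own.py
```

```text
t 3.95 own [-0.0326  0.0005  0.1005] tool y angle 1.87 toolz [-0. -0. -1.] F [2.  0.4 1.9] j [ 0.13  0.49  2.   -0.    0.66 -1.74] op 0.0001
```

To row units: 0.0215 m is 21.5, 0.02 m is 20.

move_tool --increments '{"jaw": [0,0,0,0,0,0],"tx": [0,0,0,0,0,0],"ty": [-2,-4,-5,-6,-6,-6],"tz": [4,8,12,16,20,21.5],"rx": [0,0,0,0,0,0],"ry": [0,0,0,0,0,0],"rz": [0,0,0,0,0,0]}'

```text
time: 4.7
eef_pos: [0.5191, 0.0917, 0.0796]
tool_rot: [-0.149, 0.989, -0.0, -0.0]
force: [0.6, -0.8, 2.1]
opening: 0.0002
finger_force: 0.6
```

```bash
python3 own.py
```

```text
t 4.7 own [-0.0383  0.0005  0.0796] tool y angle 1.87 toolz [-0. -0. -1.] F [ 0.6 -0.8  2.1] j [ 0.12  0.52  2.01 -0.    0.61 -1.75] op 0.0002
```

Force is still low, so I'll press slightly further until it rises.

move_tool --increments '{"jaw": [0,0,0,0],"tx": [0,0,0,0],"ty": [0,0,0,0],"tz": [1,2,3,3],"rx": [0,0,0,0],"ry": [0,0,0,0],"rz": [0,0,0,0]}'

```text
time: 5.2
eef_pos: [0.5192, 0.0917, 0.0779]
tool_rot: [-0.149, 0.989, -0.0, 0.0]
force: [-6.6, -1.5, 24.5]
opening: 0.0002
finger_force: 12.5
```

```bash
python3 own.py
```

```text
t 5.2 own [-0.0383  0.0004  0.0779] tool y angle 1.87 toolz [ 0.001  0.    -1.   ] F [-6.6 -1.5 24.5] j [ 0.12  0.53  2.01 -0.    0.6  -1.75] op 0.0002
```

To row units: -0.386 m is -386, -0.172 m is -172, -0.01 rad is -0.2.

move_tool --increments '{"jaw": [0,0,0,0.05,0.085,0.085,0.085,0.085,0.085,0.085],"tx": [0,0,0,21,42,63,84,105,125,142],"ty": [0,0,0,-56,-115,-172,-228,-285,-340,-386],"tz": [-30,-80,-135,-172,-172,-172,-172,-172,-172,-172],"rx": [0,0,0,0,0,0,0,0,0,0],"ry": [0,0,0,0,0,0,0,0,0,0],"rz": [0,0,0,0,0,-0.2,-0.2,-0.2,-0.2,-0.2]}'

```text
time: 6.45
eef_pos: [0.4967, -0.3213, 0.2488]
tool_rot: [-0.154, 0.988, -0.0, 0.0]
force: [0.7, 0.5, -0.0]
opening: 0.085
finger_force: 0.0
```

```bash
python3 - <<'E'
from plant import r, vision, ticket
from h import *
import pickle
t=vision.snapshot("top");s=vision.snapshot("scene");pickle.dump((t,s),open("snap2.pkl","wb"))
cv2.imwrite("pics/b.png",stack(crop(t,160,175,260,285,4),crop(s,310,180,410,280,4)))
print(r.read_state()["eef_pos"],r.read_state()["force"])
E
```

```text
[ 0.49675024 -0.3234596   0.24855401] [0.79606672 0.76760554 0.46972339]
```

View pics/b.png

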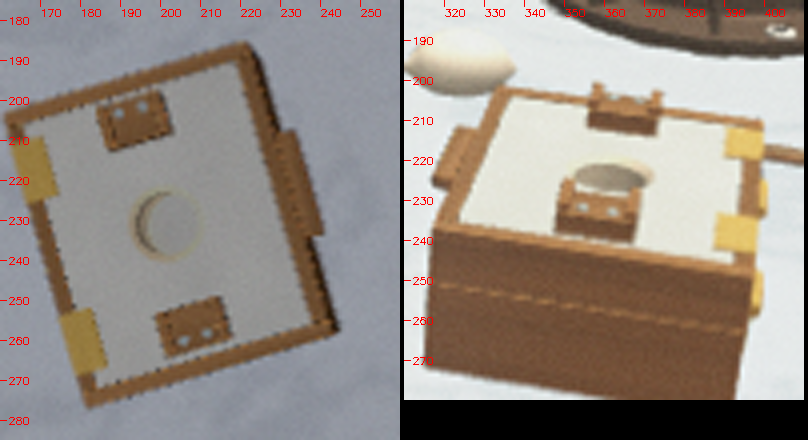

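The picture shows the lid lying flat and shut, with an even dashed seam in the scene view. The lid's top corners in the top view are (222,186), (244,257), (182,276) and (161,204). The gate is at about (202,231), and the rests are at (194,205) and (208,257).

```bash
cat > fit2.py <<'E'
import pickle
from h import *
from scipy.optimize import least_squares as LS
t,s=pickle.load(open("snap2.pkl","rb"))
C=np.array([[-.075,-.09,.08],[-.075,.09,.08],[.075,.09,.08],[.075,-.09,.08]])
bt=np.array([(221.75,185.75),(244.5,257.5),(182.5,276.25),(161.25,203.75)]);bs=np.array([(317,237),(334,202.5),(399.5,210.5),(397,248)])
W=lambda p,q:R.from_euler('z',q[2]).apply(p)+[q[0],q[1],q[3]]
def f(q,a=1,b=1):
    P=W(C,q);return np.r_[a*(proj(t,P)-bt).ravel(),b*(proj(s,P)-bs).ravel(),a*(proj(t,W([[0,0,.08]],q))-[202,231.5]).ravel(),a*(proj(t,W([[0,-.062,.096],[0,.062,.096]],q))-[[193.75,205],[208.25,257]]).ravel()]+.35
for a,b in((1,1),(1,.0),(.0,1)):
    m=LS(f,[.5,.13,1.87,0],kwargs=dict(a=a,b=b),loss='soft_l1');print(a,b,np.round(m.x,4),np.round(f(m.x),1))
E
python3 fit2.py; python3 own.py
```

```text
1 1 [ 5.0760e-01  1.2710e-01  1.8791e+00 -1.2000e-03] [ 0.3 -0.7 -0.5  1.6 -0.4  1.5 -0.5 -0.1 -0.8  0.3 -1.5 -1.  -0.1 -0.3
  0.3  1.6  0.  -0.3 -0.4  0.1  0.3  0.1]
1 0.0 [ 0.5088  0.1291  1.8819 -0.0158] [-0.  -0.4 -0.9  0.8  0.2  0.6  0.2  0.1 -0.5  7.6 -1.5  5.2 -0.4  6.1
  0.2  9.1  0.2 -0.6 -0.2  0.2  0.4 -0.7]
0.0 1 [ 0.4927  0.1225  1.8731 -0.0084] [ 2.7  6.2  1.4  8.2  1.8  7.6  2.2  6.3  0.5 -0.3 -0.2 -0.7 -0.1  0.
 -0.2  1.   2.3  6.3  2.1  6.9  2.4  6.6]
t 6.55 own [-0.4283  0.1444  0.2486] tool y angle 1.8767 toolz [ 0.    -0.001 -1.   ] F [0.8 0.8 0.5] j [-0.63  0.38  1.71 -0.    1.04 -2.5 ] op 0.0851
```

To row units: 0.1386 m is 138.6, 0.0038 m is 3.8, -0.004 rad is -0.08.

move_tool --increments '{"jaw": [0.085,0.085,0.085,0.085,0.085],"tx": [-1.5,-1.5,-1.5,-1.5,-1.5],"ty": [3.8,3.8,3.8,3.8,3.8],"tz": [30,80,115,138.6,138.6],"rx": [0,0,0,0,0],"ry": [0,0,0,0,0],"rz": [-0.08,-0.08,-0.08,-0.08,-0.08]}'

```text
time: 7.18
eef_pos: [0.4965, -0.3138, 0.1087]
tool_rot: [-0.156, 0.988, 0.001, -0.001]
force: [-0.2, 0.1, -0.0]
opening: 0.0853
finger_force: 0.0
```

```bash
python3 own.py; python3 - <<'E'
from plant import r, vision, ticket
from h import *
t=vision.snapshot("top");s=vision.snapshot("scene")
cv2.imwrite("pics/c.png",stack(crop(t,345,180,425,280,5),crop(s,165,120,235,215,5)))
E
```

```text
t 7.17 own [-0.419   0.1418  0.1087] tool y angle 1.8842 toolz [-0.003  0.002 -1.   ] F [-0.2  0.1 -0. ] j [-0.62  0.54  1.85  0.    0.75 -2.5 ] op 0.0853
```

View pics/c.png

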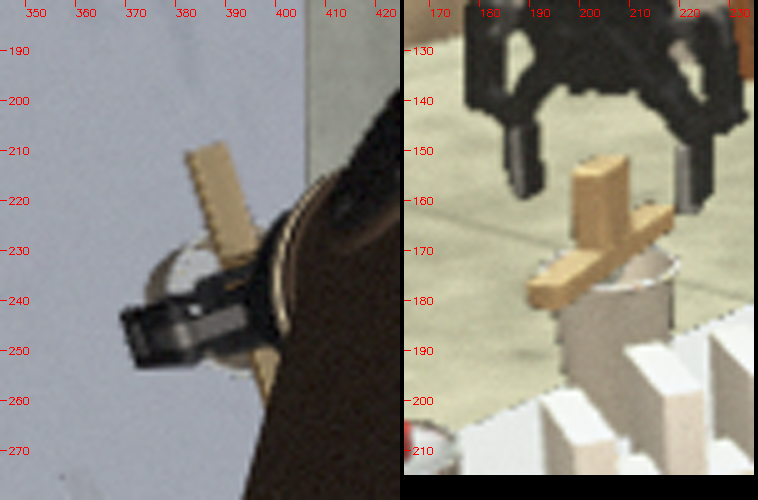

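The picture shows the fingers straddling the tab, at (190,155) and (221,157) around the tab top (205,155). I'll read the settled pose before closing.

```bash
python3 own.py; python3 -c "
from plant import r, vision, ticket;print(r.read_state()['eef_pos'])"
```

```text
t 7.28 own [-0.4204  0.1408  0.1108] tool y angle 1.8842 toolz [ 0. -0. -1.] F [ 0.4 -1.1  0.5] j [-0.62  0.54  1.85  0.    0.75 -2.5 ] op 0.0848
[ 0.49776123 -0.31484974  0.11084454]
```

To row units: -0.0041 m is -4.1, 0.002 m is 2, 0.004 rad is 0.08.

move_tool --increments '{"jaw": [0.085,0.085,0.03,0.03,0.03,0.03,0.0,0.0,0.0,0.0],"tx": [2,2,2,2,2,2,2,2,2,2],"ty": [-4.1,-4.1,-4.1,-4.1,-4.1,-4.1,-4.1,-4.1,-4.1,-4.1],"tz": [1,1,1,1,1,1,1,1,1,1],"rx": [0,0,0,0,0,0,0,0,0,0],"ry": [0,0,0,0,0,0,0,0,0,0],"rz": [0.08,0.08,0.08,0.08,0.08,0.08,0.08,0.08,0.08,0.08]}' --squeeze 40

```text
time: 8.52
eef_pos: [0.4969, -0.3194, 0.1092]
tool_rot: [-0.154, 0.988, 0.0, -0.0]
force: [-0.4, 1.6, 2.3]
opening: 0.0176
finger_force: 42.7
```

```bash
python3 own.py
```

```text
t 8.53 own [-0.4245  0.1431  0.1092] tool y angle 1.8801 toolz [-0.  0. -1.] F [-0.4  1.6  2.3] j [-0.62  0.55  1.84  0.    0.75 -2.5 ] op 0.0176
```

To row units: -0.09 m is -90, -0.015 m is -15.

move_tool --increments '{"jaw": [0,0,0,0,0,0,0,0,0,0],"tx": [0,0,0,0,0,0,0,0,0,0],"ty": [0,0,0,0,0,0,0,0,0,0],"tz": [-5,-15,-30,-50,-70,-90,-110,-130,-150,-165],"rx": [0,0,0,0,0,0,0,0,0,0],"ry": [0,0,0,0,0,0,0,0,0,0],"rz": [0,0,0,0,0,0,0,0,0,0]}'

```text
time: 9.78
eef_pos: [0.497, -0.3196, 0.2761]
tool_rot: [-0.154, 0.988, -0.001, 0.001]
force: [0.5, 0.2, -2.0]
opening: 0.0175
finger_force: 42.3
```

```bash
python3 own.py; python3 - <<'E'
from plant import r, vision, ticket
from h import *
t=vision.snapshot("top");s=vision.snapshot("scene")
cv2.imwrite("pics/d.png",stack(crop(t,340,170,430,290,4),crop(s,165,70,275,220,4)))
E
```

```text
t 9.78 own [-0.4247  0.143   0.2761] tool y angle 1.88 toolz [ 0.001 -0.001 -1.   ] F [ 0.5  0.2 -2. ] j [-0.62  0.35  1.68 -0.    1.1  -2.5 ] op 0.0175
```

View pics/d.png

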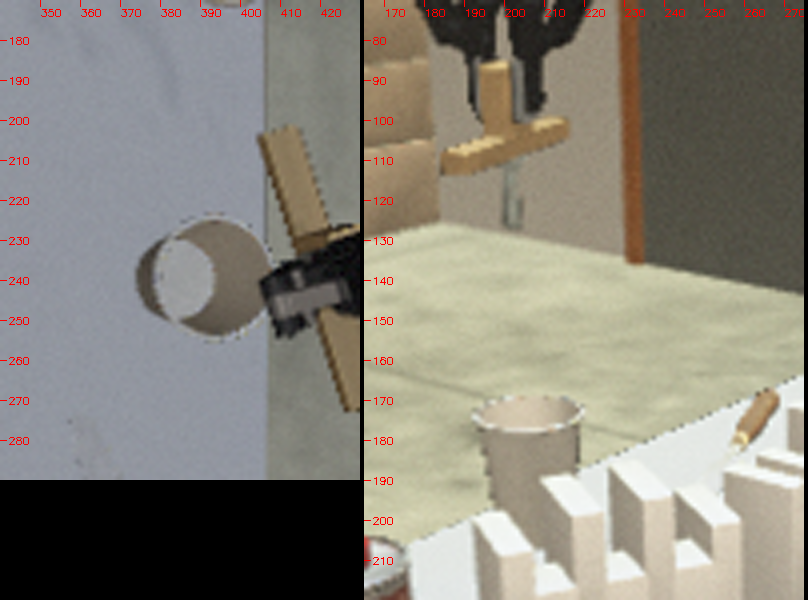

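The hanger is held level with the stud vertical, (202,110) to (202,127), and the cup is standing undisturbed. Next I'll carry it over.

To row units: -0.028 m is -28, 0.23 m is 230.

move_tool --increments '{"jaw": [0,0,0,0,0,0,0,0,0,0],"tx": [-4,-10,-19,-28,-36,-45,-54,-62,-71,-80],"ty": [10,30,55,80,105,130,155,180,205,230],"tz": [0,0,0,0,0,0,0,0,0,0],"rx": [0,0,0,0,0,0,0,0,0,0],"ry": [0,0,0,0,0,0,0,0,0,0],"rz": [0,0,0,0,0,0,0,0,0,0]}'

```text
time: 11.12
eef_pos: [0.5021, -0.0739, 0.2736]
tool_rot: [-0.154, 0.988, 0.0, -0.001]
force: [0.9, 0.2, -1.8]
opening: 0.0172
finger_force: 42.2
```

move_tool --increments '{"jaw": [0,0,0,0,0,0,0,0,0,0],"tx": [-8,-17,-26,-34,-43,-51,-60,-66,-66,-66],"ty": [25,50,75,100,125,150,175,190,192,192],"tz": [0,0,0,0,0,0,0,0,0,0],"rx": [0,0,0,0,0,0,0,0,0,0],"ry": [0,0,0,0,0,0,0,0,0,0],"rz": [0,0,0,0,0,0,0,0,0,0]}'

```text
time: 12.38
eef_pos: [0.5071, 0.1267, 0.274]
tool_rot: [-0.154, 0.988, -0.0, -0.0]
force: [0.1, -0.3, -0.7]
opening: 0.0174
finger_force: 42.3
```

```bash
python3 own.py '(.5076,.1271,1.879)'
```

```text
t 12.38 own [-2.00e-04  5.00e-04  2.74e-01] tool y angle 1.8803 toolz [-0. -0. -1.] F [ 0.1 -0.3 -0.7] j [ 0.19  0.26  1.83 -0.    1.05 -1.69] op 0.0174
```

To row units: 0.105 m is 105, 0.102 m is 102.

move_tool --increments '{"jaw": [0,0,0,0,0,0,0,0],"tx": [0,0,0,0,0,0,0,0],"ty": [0,0,0,0,0,0,0,0],"tz": [15,35,55,75,90,102,105,105],"rx": [0,0,0,0,0,0,0,0],"ry": [0,0,0,0,0,0,0,0],"rz": [0,0,0,0,0,0,0,0]}'

```text
time: 13.38
eef_pos: [0.5077, 0.1269, 0.1693]
tool_rot: [-0.154, 0.988, 0.0, 0.0]
force: [-0.6, -0.0, -1.8]
opening: 0.0175
finger_force: 42.3
```

```bash
python3 own.py '(.5076,.1271,1.879)'; python3 - <<'E'
from plant import r, vision, ticket
from h import *
import pickle
t=vision.snapshot("top");s=vision.snapshot("scene");pickle.dump((t,s),open("snap3.pkl","wb"))
cv2.imwrite("pics/e.png",stack(crop(t,160,175,255,285,4),crop(s,310,150,410,270,4)))
E
```

```text
t 13.38 own [-0.0002 -0.      0.1693] tool y angle 1.8799 toolz [ 0.  0. -1.] F [-0.6 -0.  -1.8] j [ 0.19  0.38  1.95  0.    0.81 -1.69] op 0.0175
```

View pics/e.png

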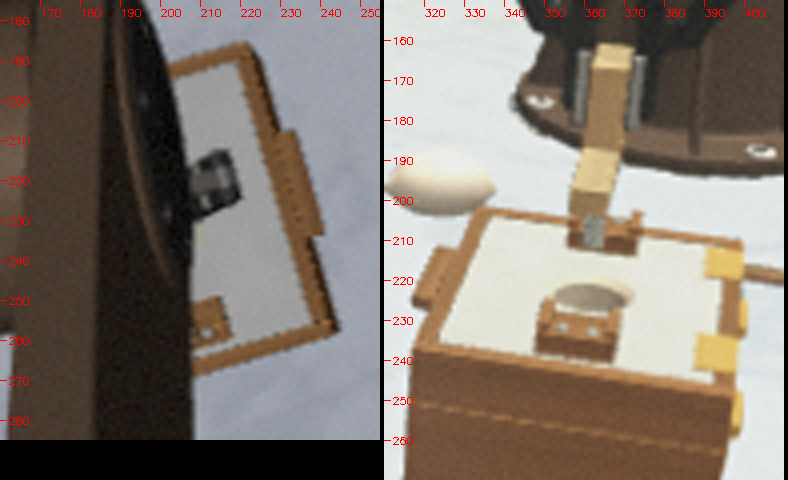

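The hanger is upright above the gate in the scene view. The bar's front end has its top edge at (356.5,196)–(366.5,197), and the near rest's top spans (348,228)–(368.5,229). I'll compare these with the projection.

```bash
python3 - <<'E'
import pickle
from h import *
t,s=pickle.load(open("snap3.pkl","rb"))
q=(.5076,.1271,1.879)
W=lambda p,q,z:R.from_euler('z',q[2]).apply(p)+[q[0],q[1],z]
print("lid corners",proj(s,W(C:=np.array([[-.075,-.09,.08],[-.075,.09,.08],[.075,.09,.08],[.075,-.09,.08]]),q,0)).round(1).tolist(), "obs 317,237 334,202 399,210 397,248")
print("near rest outer top ctr",proj(s,W([[0,-.075,.096]],q,0)).round(1), "obs 358.4,228.4")
print("far rest outer top", proj(s,W([[0,.049,.096]],q,0)).round(1))
print("gate rim ctr",proj(s,W([[0,0,.08]],q,0)).round(1))
h=(.5077,.1269,1.880)
print("bar end top L,R",proj(s,W([[-.009,-.07,.014],[.009,-.07,.014],[-.009,-.07,0],[.009,-.07,0]],h,.1481)).round(1).tolist())
print("stud tip",proj(s,W([[0,0,-.045]],h,.1481)).round(1),"tab top c",proj(s,W([[0,0,.056]],h,.1481)).round(1))
E
```

```text
lid corners [[315.9, 236.3], [332.2, 200.7], [399.2, 209.4], [397.0, 248.6]] obs 317,237 334,202 399,210 397,248
near rest outer top ctr [[357.4 231.1]] obs 358.4,228.4
far rest outer top [[364.  205.5]]
gate rim ctr [[360.8 221.8]]
bar end top L,R [[356.1, 196.8], [366.1, 198.0], [355.4, 203.9], [365.3, 205.1]]
stud tip [[361.9 211.6]] tab top c [[367.  163.9]]
```

To row units: 0.043 m is 43, 0.041 m is 41.

move_tool --increments '{"jaw": [0,0,0,0,0,0,0,0,0,0],"tx": [0,0,0,0,0,0,0,0,0,0],"ty": [0,0,0,0,0,0,0,0,0,0],"tz": [6,14,22,30,37,41,43,43,43,43],"rx": [0,0,0,0,0,0,0,0,0,0],"ry": [0,0,0,0,0,0,0,0,0,0],"rz": [0,0,0,0,0,0,0,0,0,0]}'

```text
time: 14.72
eef_pos: [0.5076, 0.1269, 0.1264]
tool_rot: [-0.154, 0.988, 0.0, 0.0]
force: [0.7, 0.5, -1.7]
opening: 0.0178
finger_force: 42.3
```

move_tool --increments '{"jaw": [0,0,0,0,0,0],"tx": [0,0,0,0,0,0],"ty": [0,0,0,0,0,0],"tz": [0,0,0,0,0,0],"rx": [0,0,0,0,0,0],"ry": [0,0,0,0,0,0],"rz": [0,0,0,0,0,0]}'

```text
time: 15.48
eef_pos: [0.5075, 0.1269, 0.1262]
tool_rot: [-0.154, 0.988, -0.0, 0.0]
force: [-0.3, -0.4, -1.7]
opening: 0.0177
finger_force: 42.3
```

```bash
python3 own.py '(.5076,.1271,1.879)'; python3 - <<'E'
from plant import r, vision, ticket
from h import *
t=vision.snapshot("top");s=vision.snapshot("scene")
cv2.imwrite("pics/f.png",stack(cv2.cvtColor(t["image"],cv2.COLOR_RGB2BGR)[120:300,200:430],crop(s,310,170,410,270,5)))
p=r.read_state()["eef_pos"];print(p)
W=lambda q,z:R.from_euler('z',1.88).apply(q)+[p[0],p[1],z]
print(proj(s,W([[-.009,-.07,.014],[.009,-.07,.014],[-.009,-.07,0],[.009,-.07,0]],p[2]-.0212)).round(1).tolist())
E
```

```text
t 15.47 own [-1.000e-04  1.000e-04  1.262e-01] tool y angle 1.88 toolz [ 0. -0. -1.] F [-0.3 -0.4 -1.7] j [ 0.19  0.44  1.99 -0.    0.71 -1.69] op 0.0177
[0.50751176 0.12693022 0.12620183]
[[354.0, 218.2], [363.7, 219.5], [353.3, 224.9], [363.0, 226.3]]
```

View pics/f.png

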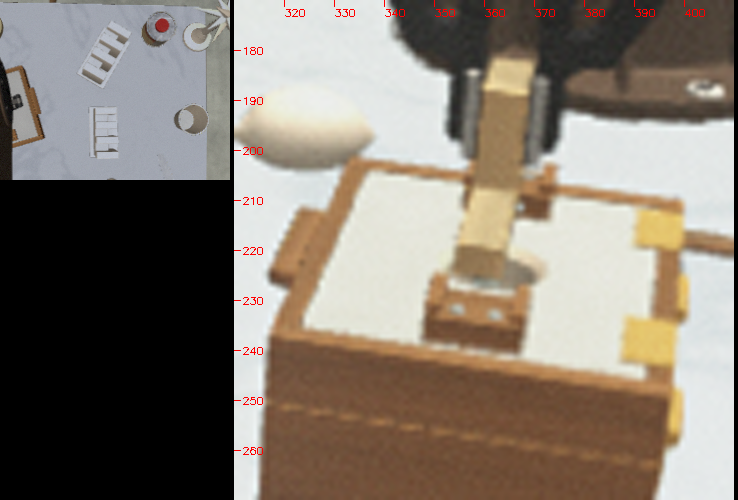

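The bar end (355–364) is centred over the near rest (348–369) with a clear gap. The cup and models are undisturbed, and the force reads only the hanger's weight.

```bash
python3 -c "
from plant import r, vision, ticket;print(ticket.hand_in())"
```

```text
the job is handed in; nothing more can be done
None
```

I've handed the job in: the lid is shut, and the arm is holding the hanger still and upright, in line with the rests and about 15 mm above them, its stud in the middle of the gate, with no contact on the mould and the cup and models undisturbed.

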